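# View the dopped stones at the inspection station

## Robot

A 6-joint arm with a two-finger parallel gripper is mounted at the origin on a cart in front of the work surface, level with it; the furniture and walls round the work are solid. World frame = base frame: x ahead of the robot, y to its left, z up, the work surface at z = 0. Lengths are in m, angles in rad, forces in N, time in s.
With the tool pointing down it reaches from about 0.375 to 0.925 m from the base axis. Payload 5.7 kg.
Tool frame: the origin (TCP) lies midway between the tips of the shut fingers; the grasp point (between the pads) lies 19 mm behind it; z points along the fingers, y is the line along which they close (so a half turn about z gives the same grasp; the last joint's range is limited). The gripper opens to 88 mm and grips with 3 to 60 N. Pads are 20 mm wide; open, the fingers measure 115 mm over their backs; the gripper's body (75 mm by 178 mm) begins 61 mm behind the grasp point.
Start: joints at [1.057, 0.359, 1.51, -0, 1.272, -0.115], TCP at [0.233, 0.553, 0.188] pointing down, gripper open.
Joint ranges: [-2.97, 2.97], [-1.01, 2.36], [0.21, 2.38], [-0.96, 4.11], [0.2, 2.71], [-2.98, 2.98]. Speed limits (rad/s): [2.39, 2.39, 3.14, 3.14, 3.14, 3.14].

## Interface

Orientations are given as a unit quaternion [x, y, z, w].
In Python, from bench import move_ptp, servo_line, goto_joints, move_gripper, sleep, inverse_kinematics, capture, PlanningError, close_job, spot_in, silhouettes, current_clock, current_joint_pos, current_qvel, current_joint_torque, current_position, current_orientation, current_force, current_torque, current_finger_gap, current_grip_force gives the robot as it stands. Calls block until the motion is done:
- move_ptp(position, orientation): joint-space move of the TCP to a pose.
- servo_line(position, orientation=None, rate=0.15, contact_N=None): straight line of the TCP; orientation=None keeps the orientation; rate is the mean speed in m/s. With contact_N (N) it stops when the force on the tool has changed by that much, and returns True; else False.
- goto_joints(angles): joint-space move.
- move_gripper(opening): finger opening in m; the grip force is fixed at half the most; returns when the fingers have stopped.
- sleep(seconds).
- inverse_kinematics(position, orientation): joint angles nearest the present ones, or None.
- capture(name): name is "scene" or "top" or "wrist"; returns a dict with "image" (400x640x3 uint8, blue, green, red), "range_z" (400x640 float32, m along the optical axis (not along the pixel's ray), 0 where there is no reading), "intrinsics" (3x3 intrinsics, pixels), "k1" (the pictures are not rectified: a ray, as slopes to the right and down, at radius r is drawn at 1 + k1 r^2 times it, then the intrinsics apply), "R" (3x3) and "t" (3): a world point X has camera coordinates R X + t. Camera axes: x right, y down, z forward; pixel columns grow to the right and rows downward; lengths in m; the calibration is good to about 2 mm. A picture is of the moment at which its call begins.
A pose or a line that the arm cannot do raises PlanningError and nothing moves.
- close_job(): hands the job in; it is judged then, once.
Trained networks look in the newest picture that a camera, given by its name, has taken for a name from the list of things; names that differ only in an ending like _2 or _b are one class to them, and where a whole thing is asked for, a point or a joint stands for the part that bears it (a point fixed in the world has none). Each returns a list of dicts, best first, with "conf" (0 to 1); they miss things now and then, are a little off and sometimes report something else, mostly with a low value. They report only what shows in the picture. A call takes as long as a camera call.
- spot_in(camera, query): "xy" ([column, row] in pixels, amid what is visible of it).
- silhouettes(camera, query): "region" (400x640 bool, what is visible of it) and "xy" ([column, row] in pixels, amid what is visible of it).
Readings, each from a call of its own:
- current_clock(): time.
- current_joint_pos(): joint angles.
- current_qvel(): joint speeds.
- current_joint_torque(): joint torques, N m.
- current_position(): TCP position.
- current_orientation(): TCP orientation.
- current_force(): force on the tool from outside, world axes, zero at the start.
- current_torque(): the same for the moment, N m.
- current_finger_gap(): finger opening in m.
- current_grip_force(): force on a finger pad.
Only numpy, scipy, OpenCV 4.12 (cv2) and the standard library are available. Lean on these libraries where they do the work, as an engineer would, in place of code of your own. Each camera call takes 0.05 s, during which the arm holds its last target. There are 200 camera calls.

## Task

Raise the inspection station's folded screen to 65 degrees from shut and let go of it, then lay every dop stick on the two black rails under it, each lengthwise in a notch of its own. With the sticks lying there, tilt the jog lever to the left (away from the pink tray), well over, and hold it there for a good second, let it spring back upright, then do the same to the right. Afterwards lay all the sticks in the pink tray and fold the screen fully down again, without disturbing the other things on the bench.

Things in the scene. Friction and masses are not known exactly. Their poses are not given: they have to be found in the camera images.
- inspection_station: Grey fixed bench unit, base 220 (x) x 240 (y) mm, top 30 mm up. Origin: centre of its underside. x to its back (hinge side), y to its left, z up; turned by up to 7 degrees. Two black notched rails along y at x = -75 and -5 mm, 10 mm thick, notch floors 55 mm and teeth 68 mm above the worktop; the 60 mm between the rails is free down to the base. The lever is at its left.
- notch_left (a point): Middle of the left notch pair, half-way between the rails, at the height of the notch floor (55 mm above the worktop). Each notch is 25 mm wide and a stick rests in it lengthwise along the station's x axis, its centre above this point.
- notch_middle (a point): The same for the middle notch pair, 50 mm from its neighbours.
- notch_right (a point): The same for the right notch pair.
- screen (a joint): Angle of the screen, rad: 0 folded flat over the rails (end stop), grows as its front edge is raised up and back; 1.134 is 65 degrees; stop at 1.9. Stiff friction hinge (about 0.4 N m): it stays where it is left. Starts ajar at 0.1 to 0.5.
- screen_hinge (a point): Middle of the hinge axis, which runs along the station's y axis, 88 mm above the worktop at the back of the station.
- screen_handle (a point): Middle of the handle: round steel rod, 10 mm thick, parallel to the hinge axis, sticking out to the right of the screen at its front corner; free from 28 mm inboard of this point to 31 mm outboard; 122 mm from the hinge axis in the screen's middle plane. It can be pinched from above and may turn in the grip. The screen: 150 mm wide, 12 mm thick, 15 to 130 mm from the hinge axis.
- jog_lever (a joint): Tilt of the jog lever, rad: 0 upright (where its spring returns it), positive to the station's left (+y), negative to its right; stops at +-0.5; about 3.5 N at the ball at full tilt. Well over is more than 0.35.
- lever_ball (a point): Centre of the black ball, 24 mm in diameter, on top of the lever; 108 mm above the worktop when upright. The lever pivots 75 mm below it about an axis along the station's x; the stem is 10 mm thick, with a rubber boot of 36 mm diameter round its lowest 22 mm.
- tray_floor (a point): Centre of the inner floor of the loose pink tray (191 x 201 mm outside, floor 3 mm above the worktop, rim 30 mm high, free inside 174 mm along its x and 184 mm along its y), which stands to the right of the station. The lamp shade hangs behind, at x 0.62 to 0.81, y -0.23 to -0.04, z 0.33 to 0.48 m: keep the wrist clear of it.
- stick_0_centre (a point): Centre of a dop stick, a thin stick with a stone waxed on one end, 13 x 13 mm thick, 137 mm long along its y axis, z up when it lies as at the start; at its centre, half-way up (6.5 mm above what it lies on). Starts lying on the worktop left of the station, along x within 12 degrees. Behind them, from x = 0.52 m, hangs the polisher's flap. Two or three sticks are there.
- stick_1_centre (a point): Centre of a dop stick, a thin stick with a stone waxed on one end, 13 x 13 mm thick, 140 mm long along its y axis, z up when it lies as at the start; at its centre, half-way up (6.5 mm above what it lies on). Starts lying on the worktop left of the station, along x within 12 degrees. Behind them, from x = 0.52 m, hangs the polisher's flap. Two or three sticks are there.
- stick_2_centre (a point): Centre of a dop stick, a thin stick with a stone waxed on one end, 13 x 13 mm thick, 137 mm long along its y axis, z up when it lies as at the start; at its centre, half-way up (6.5 mm above what it lies on). Starts lying on the worktop left of the station, along x within 12 degrees. Behind them, from x = 0.52 m, hangs the polisher's flap. Two or three sticks are there.
- dop_stick_0: Dop stick 0 itself (see its centre); origin in the middle of its underside.
- dop_stick_1: Dop stick 1 itself (see its centre); origin in the middle of its underside.
- dop_stick_2: Dop stick 2 itself (see its centre); origin in the middle of its underside.
- tape_roll: Bystander: roll of tape lying flat, 95 mm across, 25 mm high; origin at its underside. Not to be moved.
- powder_pot: Bystander: pot with a blue lid, 56 mm across, 52 mm high; origin at its underside. Not to be moved.
- wax_bar_green: Bystander: green compound bar, 34 x 88 x 28 mm; origin at its underside. Not to be moved.

How it is judged:
By the outcome, as a careful person would: the job done as asked, in the order asked, and still so for the second after the job is handed in, with the robot touching nothing.
Of dop_stick_0, dop_stick_1, dop_stick_2 only 2 to 3 are there at a start; the rules pass over those that are not, and their reading is None.
At some moment in a run one of pink_tray may be knocked a few centimetres aside while the robot is not near it.
Once in a run the grip may slacken for a moment while it holds something.
It also fails if it takes over 210 s, if anything falls off the work surface, if the arm or the gripper's body presses on something with over 40 N, if the wrist force passes 120 N, or if a joint passes its speed limit or range.

## Working session

There is one attempt and no reset: what is moved stays moved. The work goes in short steps, each a Python script; the robot and the scene stay as the last script left them, time stands still between calls to the robot, and variables do not carry over. Pictures are saved under pics/ and viewed, at most 14 in all, crops included, and the job is handed in when it is done.

```bash
ls; mkdir -p pics
cat > h.py <<'E'
import numpy as np, cv2
from bench import *
from scipy.spatial.transform import Rotation as Rn
def ray(c,px):
    K=c["intrinsics"];px=np.atleast_2d(px).astype(float)
    d=np.c_[(px[:,0]-K[0,2])/K[0,0],(px[:,1]-K[1,2])/K[1,1]]
    u=d.copy()
    for _ in range(10): u=d/(1+c["k1"]*(u**2).sum(1,keepdims=True))
    return np.c_[u,np.ones(len(u))]
def world(c,px,z=None):
    """px Nx2 with depth z (array) -> world"""
    px=np.atleast_2d(px)
    if z is None: z=c["range_z"][px[:,1].astype(int),px[:,0].astype(int)]
    return (ray(c,px)*np.reshape(z,(-1,1))-c["t"])@c["R"]
def onplane(c,px,h):
    r=ray(c,px)@c["R"]; o=-c["R"].T@c["t"]
    return o+r*((h-o[2])/r[:,2:3])
def region(c,m):
    v,u=np.nonzero(m&(c["range_z"]>0)); return world(c,np.c_[u,v])
def cloud(c): return region(c,np.ones((400,640),bool))
def proj(c,X):
    p=np.atleast_2d(X)@c["R"].T+c["t"];u=p[:,:2]/p[:,2:];u=u*(1+c["k1"]*(u**2).sum(1,keepdims=True))
    K=c["intrinsics"];return u*[K[0,0],K[1,1]]+[K[0,2],K[1,2]]
def down(yaw):
    """tool down; tool y (closing) axis along world angle yaw"""
    y=np.array([np.cos(yaw),np.sin(yaw),0]);z=np.array([0,0,-1.]);x=np.cross(y,z)
    return Rn.from_matrix(np.c_[x,y,z]).as_quat()
E
python3 - <<'E'
from h import *
print(current_clock(),current_position(),current_orientation(),Rn.from_quat(current_orientation()).as_matrix().round(2))
for n in ("scene","top"):
    c=capture(n);cv2.imwrite(f"pics/{n}0.png",c["image"]);print(n,(-c["R"].T@c["t"]).round(3),c["R"].round(2).tolist())
    for q in ["inspection_station","screen","screen_handle","jog_lever","lever_ball","tray_floor","dop_stick_0","tape_roll","powder_pot","wax_bar_green"]:
        for s in silhouettes(n,q):
            if s["conf"]<.3: continue
            P=region(c,s["region"])
            print(q,round(s["conf"],2),np.round(s["xy"]),np.median(P,0).round(3) if len(P) else None,P.min(0).round(3) if len(P) else'',P.max(0).round(3) if len(P) else '')
E
```

```text
pics
0.0 [0.23262459 0.55225828 0.18671126] [ 1.98059304e-01  9.80189616e-01 -8.69138454e-04 -2.70123778e-04] [[-0.92  0.39 -0.  ]
 [ 0.39  0.92 -0.  ]
 [ 0.   -0.   -1.  ]]
scene [-0.011 -0.628  0.942] [[0.69, -0.72, -0.01], [-0.53, -0.5, -0.69], [0.49, 0.49, -0.73]]
inspection_station 0.93 [323. 239.] [ 0.452 -0.146  0.033] [ 0.353 -0.287 -0.005] [0.63  0.031 0.142]
inspection_station 0.35 [290. 223.] [ 0.432 -0.036  0.051] [ 0.418 -0.048  0.031] [ 0.449 -0.02   0.122]
screen 0.74 [336. 220.] [ 0.486 -0.165  0.125] [ 0.438 -0.287 -0.   ] [ 0.613 -0.016  0.142]
screen_handle 0.89 [332. 220.] [ 0.486 -0.16   0.126] [ 0.438 -0.287 -0.   ] [ 0.613 -0.016  0.142]
jog_lever 0.65 [320. 238.] [ 0.453 -0.146  0.033] [ 0.354 -0.287 -0.005] [0.632 0.041 0.142]
jog_lever 0.48 [287. 224.] [ 0.432 -0.035  0.052] [ 0.418 -0.048  0.03 ] [ 0.454 -0.007  0.122]
lever_ball 0.55 [288. 220.] [ 0.432 -0.035  0.051] [ 0.418 -0.048 -0.002] [0.496 0.037 0.122]
tray_floor 0.58 [244. 192.] [0.437 0.215 0.011] [0.357 0.208 0.003] [0.485 0.227 0.017]
dop_stick_0 0.65 [240. 196.] [0.417 0.217 0.01 ] [ 0.35   0.
[... 1063 characters left out ...]
17 -0.047  0.034] [ 0.449 -0.014  0.122]
tray_floor 0.76 [437. 216.] [ 0.529 -0.429  0.005] [ 0.428 -0.808 -0.536] [ 0.637 -0.331  0.036]
dop_stick_0 0.76 [239. 244.] [0.443 0.137 0.012] [ 0.38   0.119 -0.002] [0.508 0.154 0.018]
dop_stick_0 0.74 [206. 252.] [0.418 0.219 0.012] [ 0.352  0.209 -0.003] [0.488 0.232 0.019]
dop_stick_0 0.61 [181. 253.] [0.422 0.295 0.012] [ 0.361  0.287 -0.001] [0.494 0.31  0.018]
tape_roll 0.63 [192. 175.] [0.642 0.285 0.023] [ 0.556  0.189 -0.004] [0.672 0.349 0.269]
powder_pot 0.94 [351. 153.] [ 0.7   -0.174  0.052] [ 0.677 -0.211 -0.002] [ 0.748 -0.147  0.058]
wax_bar_green 0.82 [377. 147.] [ 0.713 -0.258  0.028] [ 0.675 -0.279  0.003] [ 0.765 -0.239  0.033]
```

```bash
python3 -c "
import cv2
a=cv2.imread('pics/top0.png')[100:320,140:500];b=cv2.imread('pics/scene0.png')[100:320,180:460]
cv2.imwrite('pics/top0c.png',cv2.resize(a,None,fx=2.2,fy=2.2));cv2.imwrite('pics/scene0c.png',cv2.resize(b,None,fx=2.5,fy=2.5))"
```

```text
(no output)
```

View pics/top0c.png

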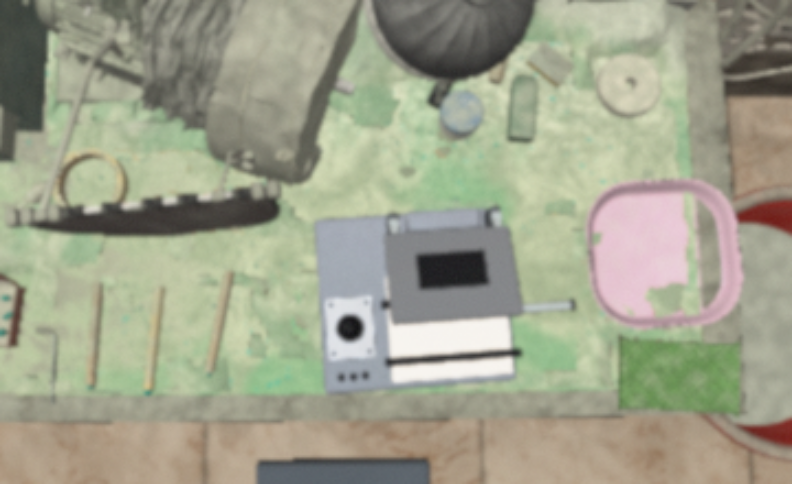

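View pics/scene0c.png

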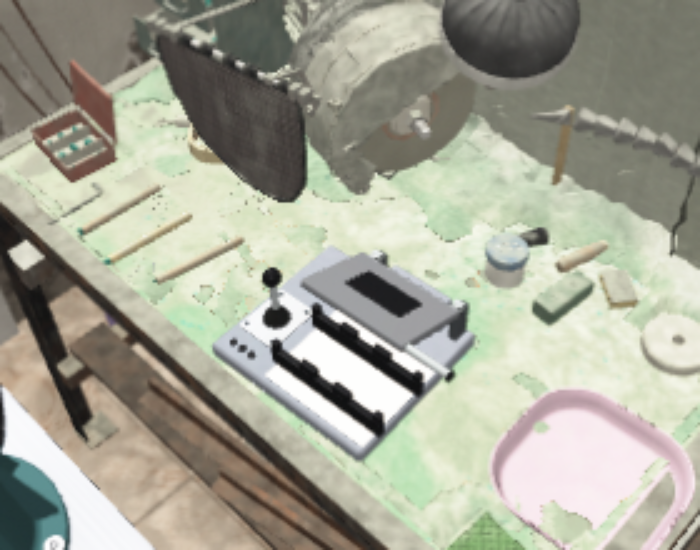

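The top view shows the station at about (330,240), with three sticks on the left at x 180–240 and the lever ball at (299,248). The screen is ajar, its handle rod pointing right to about (400,238), and the tray is at (440,215). Next I'll fit the station frame, screen and handle.

Run:
```python
from h import *
Ps=[]
for n in ("top","scene"):
    c=capture(n);P=cloud(c);Ps.append(P)
    m=(P[:,0]>.3)&(P[:,0]<.65)&(P[:,1]>-.29)&(P[:,1]<.06)&(abs(P[:,2]-.03)<.004)
    q=(P[m][:,:2]*1000).astype(np.float32)
    im=np.zeros((400,400),np.uint8);im[(q[:,0]-300).astype(int),(q[:,1]+320).astype(int)]=255
    im=cv2.morphologyEx(im,cv2.MORPH_CLOSE,np.ones((9,9)));im=cv2.morphologyEx(im,cv2.MORPH_OPEN,np.ones((7,7)))
    v,u=np.nonzero(im);r=cv2.minAreaRect(np.c_[v+300,u-320].astype(np.float32));print(n,"base",r,cv2.boxPoints(r).round(0).tolist(),len(q))
    # screen plane
    s=P[(P[:,0]>.44)&(P[:,0]<.57)&(P[:,1]>-.21)&(P[:,1]<-.09)&(P[:,2]>.085)]
    A=np.c_[s[:,:2],np.ones(len(s))];w=np.ones(len(s),bool)
    for _ in range(5):
        k=np.linalg.lstsq(A[w],s[w,2],rcond=None)[0];w=abs(A@k-s[:,2])<.004
    nn=np.r_[-k[:2],1];nn/=np.linalg.norm(nn);print("screen",k,nn,"tilt",np.degrees(np.arccos(nn[2])),len(s),w.sum(), "yaw",np.degrees(np.arctan2(-k[1],-k[0])))
    hp=P[(P[:,0]>.42)&(P[:,0]<.52)&(P[:,1]>-.30)&(P[:,1]<-.222)&(P[:,2]>.09)]
    print("handle",len(hp),np.median(hp,0).round(4),hp.min(0).round(3),hp.max(0).round(3))
    if len(hp)>5:
        d=np.polyfit(hp[:,1],hp[:,0],1);print("slope",d)
        for y0 in np.arange(-.3,-.22,.01):
            t=hp[(hp[:,1]>y0)&(hp[:,1]<y0+.01)]
            if len(t): print(round(y0,3),len(t),np.median(t,0).round(4))
    b=P[(abs(P[:,0]-.432)<.025)&(abs(P[:,1]+.033)<.025)&(P[:,2]>.09)];print("ball",b.mean(0).round(4),b.min(0).round(4),b.max(0).round(4))
    rl=P[(P[:,0]>.35)&(P[:,0]<.45)&(P[:,1]>-.24)&(P[:,1]<-.06)&(P[:,2]>.045)&(P[:,2]<.08)];print("rail",len(rl),np.polyfit(rl[:,1],rl[:,0],1),rl.min(0).round(3),rl.max(0).round(3))
    for y0 in np.arange(-.23,-.06,.01):
        t=rl[(rl[:,1]>y0)&(rl[:,1]<y0+.01)];
        if len(t): print(round(y0,2),len(t),np.median(t,0).round(3)[[0,2]],end=';')
    print()
```

```text
top base ((467.506103515625, -111.85472869873047), (220.45596313476562, 240.20541381835938), 3.317781448364258) [[351.0, 2.0], [364.0, -238.0], [585.0, -225.0], [571.0, 14.0]] 3241
screen [-0.38617215 -0.02009374  0.30980509] [0.36018057 0.01874132 0.93269433] tilt 21.14121533851687 1978 1890 yaw 2.9785918167240637
handle 134 [ 0.4541 -0.2454  0.1367] [ 0.445 -0.285  0.112] [ 0.519 -0.222  0.142]
slope [0.23591012 0.51655975]
-0.29 12 [ 0.4549 -0.2819  0.1377]
-0.28 15 [ 0.4539 -0.275   0.1366]
-0.27 17 [ 0.4539 -0.2656  0.1367]
-0.26 14 [ 0.4528 -0.2553  0.1375]
-0.25 18 [ 0.4529 -0.2454  0.1382]
-0.24 17 [ 0.4519 -0.2337  0.1367]
-0.23 41 [ 0.4644 -0.2237  0.1325]
ball [ 0.4331 -0.0302  0.1173] [ 0.4223 -0.0397  0.1099] [ 0.4449 -0.0195  0.1242]
rail 253 [-0.05944224  0.38645788] [ 0.387 -0.238  0.046] [ 0.404 -0.073  0.072]
-0.23 20 [0.4   0.058];-0.22 14 [0.4   0.056];-0.21 13 [0.399 0.057];-0.2 12 [0.398 0.058];-0.19 16 [0.398 0.068];-0.18 17 [0.397 0.068];-0.17 16 [0.396 0.057];-0.16 16 [0.396 0.056];-0.15 13 [0.397 0.056];-0.14 17 [0.395 0.069];-0.13 16 [0.394 0.069];-0.12 16 
[... 615 characters left out ...]
 15 [ 0.4544 -0.2652  0.1356]
-0.26 12 [ 0.4537 -0.2545  0.136 ]
-0.25 14 [ 0.4529 -0.2453  0.1356]
-0.24 12 [ 0.4536 -0.234   0.1356]
-0.23 57 [ 0.4738 -0.2245  0.1274]
ball [ 0.4333 -0.0345  0.1123] [ 0.4238 -0.0418  0.0911] [ 0.4468 -0.0241  0.1208]
rail 295 [-0.06329381  0.38633138] [ 0.387 -0.239  0.045] [ 0.407 -0.075  0.071]
-0.23 12 [0.399 0.054];-0.22 13 [0.4   0.053];-0.21 17 [0.399 0.053];-0.2 22 [0.399 0.055];-0.19 21 [0.396 0.065];-0.18 22 [0.396 0.063];-0.17 10 [0.395 0.053];-0.16 16 [0.396 0.053];-0.15 23 [0.395 0.057];-0.14 19 [0.393 0.066];-0.13 19 [0.392 0.064];-0.12 11 [0.392 0.054];-0.11 15 [0.393 0.054];-0.1 14 [0.393 0.054];-0.09 21 [0.391 0.061];-0.08 10 [0.389 0.065];
```

```bash
cat >> h.py <<'E'
YAW=np.radians(3.35);S0=np.array([.468,-.113,0])
ex=np.array([np.cos(YAW),np.sin(YAW),0]);ey=np.array([-np.sin(YAW),np.cos(YAW),0]);ez=np.array([0,0,1.])
def st(x,y,z): return S0+x*ex+y*ey+z*ez
def tilted(a):
    """tool leaning back to the robot by a, closing along station x"""
    z=np.sin(a)*ex-np.cos(a)*ez;y=np.cos(a)*ex+np.sin(a)*ez
    return Rn.from_matrix(np.c_[np.cross(y,z),y,z]).as_quat(),z
HX,HZ,HY=.0905,.088,-.141
def handle(th,a,off=0,r=.122):
    """TCP pose with the grasp point `off` behind (above) the rod"""
    q,z=tilted(a);return st(HX-r*np.cos(th),HY,HZ+r*np.sin(th))+z*(.019-off),q
def same(q1,q2):
    """variant of q2 (half turn about z) reachable with less wrist turn"""
E
sed -i '/^def same/,$d' h.py
python3 - <<'E'
from h import *
a=np.radians(25)
flip=lambda q:(Rn.from_quat(q)*Rn.from_euler('z',180,degrees=True)).as_quat()
for th in (.365,.365+.0,.7,1.134,0):
    for o in (0,.09):
        p,q=handle(th,a,o)
        for Q in (q,flip(q)):
            j=inverse_kinematics(p,Q);print(round(th,2),o,p.round(3),None if j is None else np.round(j,2))
for x,y in ((.44,.137),(.42,.219),(.422,.295),(.425,-.1),(.53,-.4)):
    for Q in (down(np.pi/2),flip(down(np.pi/2))):
        j=inverse_kinematics(np.array([x,y,.1]),Q);print(x,y,None if j is None else np.round(j,2))
E
```

```text
0.36 0 [ 0.461 -0.255  0.114] [-0.93  0.22  2.08  0.59  0.68 -1.42]
0.36 0 [ 0.461 -0.255  0.114] [-0.93  0.22  2.08  0.59  0.68  1.72]
0.36 0.09 [ 0.423 -0.257  0.196] [-1.01  0.05  2.02  0.49  0.92 -1.34]
0.36 0.09 [ 0.423 -0.257  0.196] [-1.01  0.05  2.02  0.49  0.92  1.8 ]
0.36 0 [ 0.461 -0.255  0.114] [-0.93  0.22  2.08  0.59  0.68 -1.42]
0.36 0 [ 0.461 -0.255  0.114] [-0.93  0.22  2.08  0.59  0.68  1.72]
0.36 0.09 [ 0.423 -0.257  0.196] [-1.01  0.05  2.02  0.49  0.92 -1.34]
0.36 0.09 [ 0.423 -0.257  0.196] [-1.01  0.05  2.02  0.49  0.92  1.8 ]
0.7 0 [ 0.481 -0.253  0.149] [-0.88  0.18  2.01  0.52  0.76 -1.29]
0.7 0 [ 0.481 -0.253  0.149] [-0.88  0.18  2.01  0.52  0.76  1.85]
0.7 0.09 [ 0.443 -0.256  0.231] [-0.97  0.02  1.94  0.45  0.99 -1.24]
0.7 0.09 [ 0.443 -0.256  0.231] [-0.97  0.02  1.94  0.45  0.99  1.91]
1.13 0 [ 0.523 -0.251  0.181] [-0.8   0.17  1.91  0.45  0.82 -1.14]
1.13 0 [ 0.523 -0.251  0.181] [-0.8   0.17  1.91  0.45  0.82  2.01]
1.13 0.09 [ 0.485 -0.253  0.263] [-0.88  0.03  1.84  0.41  1.03 -1.1 ]
1.13 0.09 [ 0.485 -0.253  0.263] [-0.88  0.03  1.84  0.41  1.03  2.04]
0 0 [ 0.453 -0.255  0.071] [-0.94  0.3   2.13  0.71  0.58 -1.58]
0 0 [ 0.453 -0.255  0.071] [-0.94  0.3   2.13  0.71  0.58  1.56]
0 0.09 [ 0.415 -0.257  0.152] [-1.03  0.11  2.09  0.54  0.81 -1.44]
0 0.09 [ 0.415 -0.257  0.152] [-1.03  0.11  2.09  0.54  0.81  1.7 ]
0.44 0.137 [ 0.15  0.27  1.91 -0.    0.97 -1.42]
0.44 0.137 [ 0.15  0.27  1.91 -0.    0.97  1.72]
0.42 0.219 [ 0.33  0.29  1.88 -0.    0.97 -1.24]
0.42 0.219 [ 0.33  0.29  1.88 -0.    0.97  1.91]
0.422 0.295 [ 0.48  0.34  1.79 -0.    1.01 -1.09]
0.422 0.295 [ 0.48  0.34  1.79 -0.    1.01  2.05]
0.425 -0.1 [-0.39  0.24  1.95 -0.    0.95 -1.96]
0.425 -0.1 [-0.39  0.24  1.95 -0.    0.95  1.18]
0.53 -0.4 [-0.75  0.53  1.46 -0.    1.16 -2.32]
0.53 -0.4 [-0.75  0.53  1.46 -0.    1.16  0.82]
```

```bash
cat > s1.py <<'E'
from h import *
a=np.radians(25)
p,q=handle(.367,a,.09);move_ptp(p,q);move_gripper(.045)
p,q=handle(.367,a,0);print("down contact",servo_line(p,q,.12,contact_N=8),current_clock(),current_position(),p)
move_gripper(0);print("gap",current_finger_gap(),current_grip_force(),current_force().round(1))
for th in np.linspace(.367,1.134,8)[1:]:
    p,q=handle(th,a);servo_line(p,q,.12)
    print(round(th,2),round(current_finger_gap(),4),round(current_grip_force(),1),current_force().round(1))
print(current_clock())
c=capture("scene");cv2.imwrite("pics/scene1.png",c["image"][100:320,180:460])
E
python3 s1.py
```

```text
down contact False 5.825 [ 0.4610361  -0.25488016  0.11492798] [ 0.46091956 -0.25465581  0.1145558 ]
gap 0.0006976772476507012 0.0 [-0.4  0.3 -0.2]
0.48 0.0008 0.0 [0.1 0.6 0. ]
0.59 0.0003 0.0 [-0.8  0.1  0.5]
0.7 0.0005 0.0 [-0.8  0.6  0.2]
0.81 0.0006 0.0 [-0.3 -0.2  0.2]
0.91 0.0003 0.0 [-0.4  0.   0.5]
1.02 0.0003 0.0 [-0.3  0.7  0.6]
1.13 0.0005 0.0 [ 0.1  0.3 -0.4]
8.4417
```

Run:
```python
from h import *
p,q=handle(1.2,np.radians(25),.05);servo_line(p,q,.2)
for n in("scene","wrist"):
    c=capture(n);cv2.imwrite(f"pics/{n}1.png",cv2.resize(c["image"][90:330,170:480] if n=="scene" else c["image"],None,fx=2 if n=="scene" else 1.2,fy=2 if n=="scene" else 1.2))
    P=cloud(c)
    hp=P[(P[:,0]>.42)&(P[:,0]<.52)&(P[:,1]>-.30)&(P[:,1]<-.222)&(P[:,2]>.09)&(P[:,2]<.16)]
    for y0 in np.arange(-.3,-.22,.01):
        t=hp[(hp[:,1]>y0)&(hp[:,1]<y0+.01)]
        if len(t): print(round(y0,3),len(t),np.median(t,0).round(4),t.max(0).round(3))
```

```text
-0.29 17 [ 0.457  -0.2851  0.1352] [ 0.463 -0.28   0.139]
-0.28 13 [ 0.455  -0.2751  0.1353] [ 0.462 -0.27   0.138]
-0.27 15 [ 0.4549 -0.2649  0.1356] [ 0.46  -0.261  0.139]
-0.26 12 [ 0.453  -0.2558  0.1355] [ 0.459 -0.25   0.138]
-0.25 14 [ 0.4529 -0.2453  0.1358] [ 0.46  -0.241  0.139]
-0.24 12 [ 0.4525 -0.2352  0.1354] [ 0.458 -0.23   0.14 ]
-0.23 59 [ 0.4744 -0.2247  0.1265] [ 0.516 -0.222  0.14 ]
-0.29 91 [ 0.4571 -0.2818  0.1375] [ 0.465 -0.28   0.14 ]
-0.28 115 [ 0.4569 -0.2749  0.1363] [ 0.463 -0.27   0.139]
-0.27 121 [ 0.4563 -0.2647  0.1365] [ 0.462 -0.26   0.139]
-0.26 122 [ 0.4558 -0.2547  0.1366] [ 0.462 -0.25   0.139]
-0.25 125 [ 0.4552 -0.2452  0.1366] [ 0.461 -0.24   0.139]
-0.24 126 [ 0.4549 -0.2351  0.1364] [ 0.46  -0.23   0.139]
-0.23 169 [ 0.457  -0.2239  0.1358] [ 0.509 -0.222  0.141]
```

View pics/scene1.png

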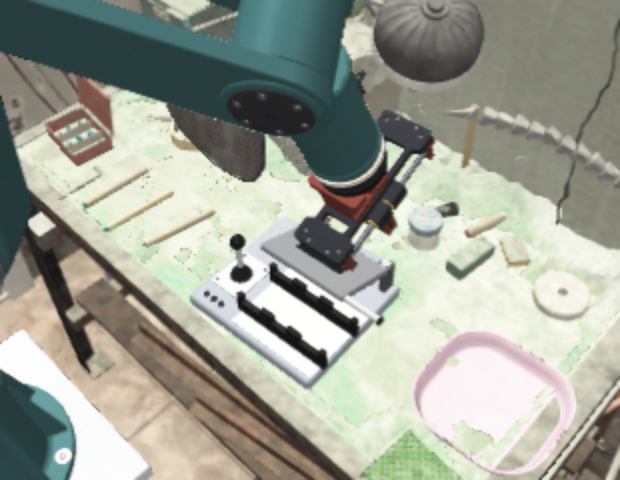

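View pics/wrist1.png

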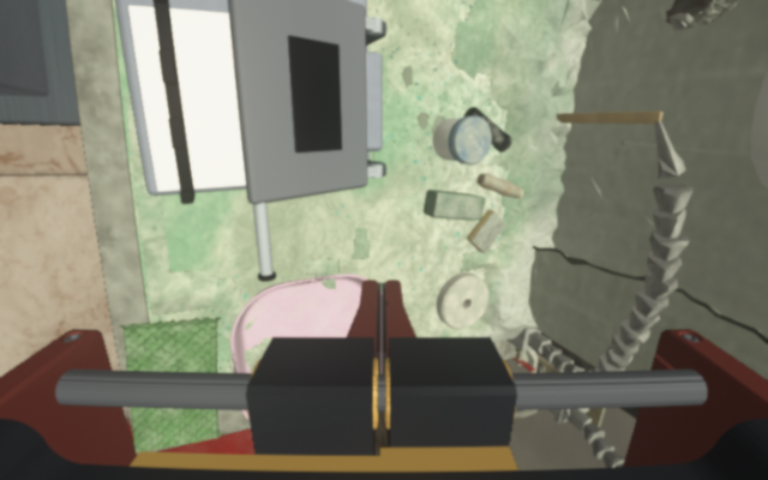

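Run:
```python
from h import *
T=current_position();R=Rn.from_quat(current_orientation()).as_matrix();print(T,R.round(2).tolist(),handle(1.2,np.radians(25),.05)[0], Rn.from_quat(handle(1,np.radians(25))[1]).as_matrix().round(2).tolist())
for n in("scene","wrist"):
    c=capture(n);im=c["image"].copy()
    for k,col in((0,(0,0,255)),(-.019,(0,255,0)),(-.08,(255,0,0))):
        u=proj(c,T+R[:,2]*k)[0];print(n,k,u.round(1));
        if 0<u[0]<640: cv2.circle(im,tuple(int(v) for v in u),2,col,-1)
    if n=="scene":
        im=im[150:260,270:400];im=cv2.resize(im,None,fx=5,fy=5,interpolation=cv2.INTER_NEAREST);cv2.imwrite("pics/scene2.png",im)
```

```text
[ 0.50862426 -0.25124583  0.22854756] [[-0.06, 0.91, 0.42], [1.0, 0.05, 0.03], [0.0, 0.42, -0.91]] [ 0.50937384 -0.25181953  0.22980431] [[-0.06, 0.9, 0.42], [1.0, 0.05, 0.02], [0.0, 0.42, -0.91]]
scene 0 [364.8 208.2]
scene -0.019 [363.3 205.4]
scene -0.08 [358.1 195.7]
wrist 0 [316.3 229.3]
wrist -0.019 [316.2 240.8]
wrist -0.08 [315.6 298.5]
```

View pics/scene2.png

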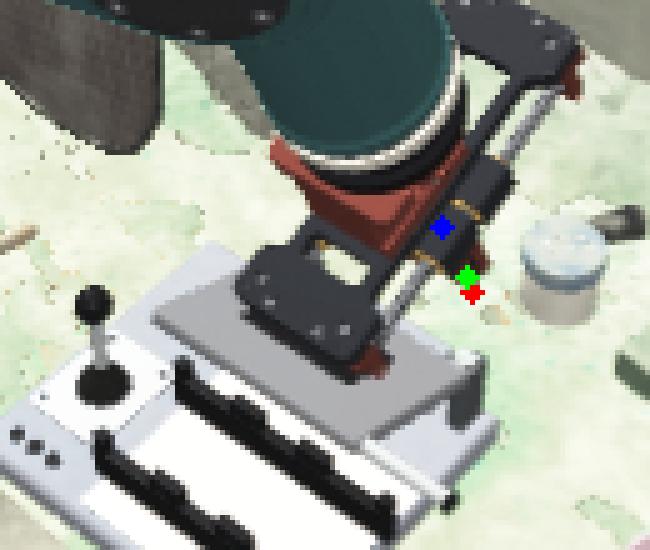

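Run:
```python
from h import *
T=current_position();R=Rn.from_quat(current_orientation()).as_matrix()
for n in("scene","wrist","top"):
    c=capture(n);P=cloud(c);L=(P-T)@R
    m=(abs(L[:,0])<.03)&(abs(L[:,1])<.03)&(L[:,2]>-.08)&(L[:,2]<.02);L=L[m]
    print(n,len(L))
    for z0 in np.arange(-.08,.02,.005):
        t=L[(L[:,2]>=z0)&(L[:,2]<z0+.005)]
        if len(t): print(round(z0,3),len(t),t.min(0).round(3)[:2],t.max(0).round(3)[:2],np.median(t,0).round(3)[:2])
c=capture("wrist");im=cv2.resize(c["image"][180:340,220:420],None,fx=4,fy=4)
for k in(0,-.019):
    u=(proj(c,T+R[:,2]*k)[0]-[220,180])*4;cv2.circle(im,tuple(int(v) for v in u),4,(0,0,255),-1)
cv2.imwrite("pics/w2.png",im)
```

```text
scene 44
-0.065 7 [-0.012 -0.009] [-0.01   0.009] [-0.012 -0.001]
-0.06 9 [-0.013 -0.009] [-0.01   0.008] [-0.012  0.002]
-0.055 7 [-0.013 -0.007] [-0.01   0.009] [-0.012  0.   ]
-0.05 5 [-0.012 -0.009] [-0.007  0.008] [-0.012 -0.008]
-0.045 9 [-0.013 -0.009] [-0.005  0.007] [-0.011  0.   ]
-0.04 5 [-0.012 -0.009] [0.001 0.002] [-0.011 -0.003]
-0.035 2 [-0.012  0.004] [-0.011  0.01 ] [-0.012  0.007]
wrist 1712
-0.08 333 [-0.008 -0.011] [0.013 0.013] [0.012 0.001]
-0.075 282 [ 0.   -0.01] [0.013 0.012] [0.012 0.001]
-0.07 218 [ 0.01  -0.009] [0.013 0.011] [0.012 0.001]
-0.065 170 [ 0.01  -0.009] [0.013 0.01 ] [0.012 0.001]
-0.06 185 [ 0.005 -0.008] [0.013 0.01 ] [0.012 0.001]
-0.055 153 [ 0.01  -0.008] [0.013 0.01 ] [0.012 0.001]
-0.05 135 [ 0.01  -0.008] [0.013 0.01 ] [0.012 0.001]
-0.045 126 [ 0.01  -0.008] [0.013 0.01 ] [0.012 0.001]
-0.04 101 [ 0.01  -0.008] [0.013 0.01 ] [0.012 0.001]
-0.035 9 [ 0.01  -0.006] [0.012 0.009] [0.012 0.002]
top 38
-0.08 1 [0.005 0.01 ] [0.005 0.01 ] [0.005 0.01 ]
-0.075 2 [0.001 0.01 ] [0.003 0.01 ] [0.002 0.01 ]
-0.07 3 [0.01  0.005] [0.011 0.008] [0.01  0.006]
-0.065 2 [-0.002  0.002] [0.011 0.008] [0.004 0.005]
-0.06 7 [-0.004  0.003] [0.01  0.008] [0.008 0.008]
-0.055 6 [0.006 0.002] [0.011 0.008] [0.01  0.006]
-0.05 7 [-0.006 -0.004] [0.01  0.008] [0.007 0.008]
-0.045 9 [-0.008 -0.003] [0.01  0.008] [0.009 0.007]
-0.04 1 [0.003 0.007] [0.003 0.007] [0.003 0.007]
```

View pics/w2.png

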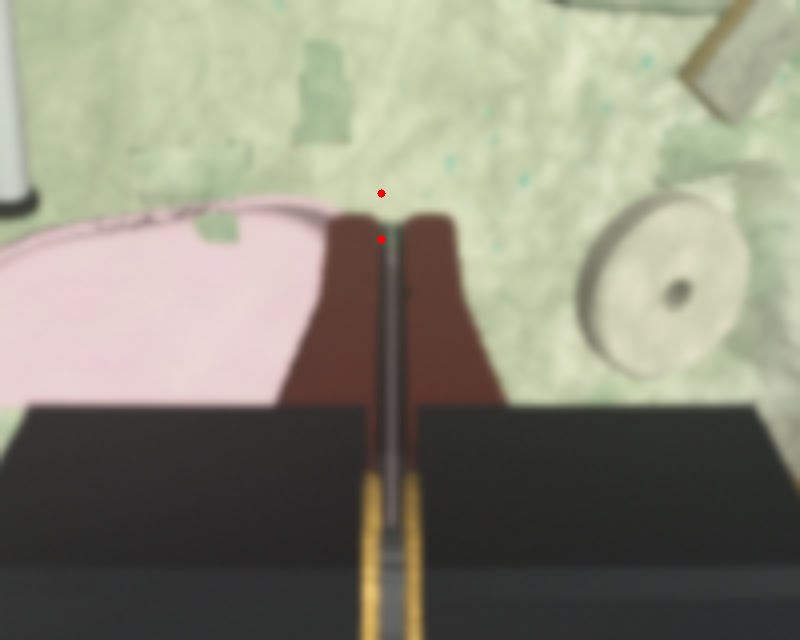

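The three cameras agree that the fingertips end about 34 mm short of the reported TCP, so the grip closed above the rod. The screen did not move. I'll redo the grasp with that offset and check the grip before lifting.

```bash
cat >> h.py <<'E'
TIP=.034   # real fingertips lie this far behind the reported TCP
def handle(th,a,off=0,r=.122):
    q,z=tilted(a);return st(HX-r*np.cos(th),HY,HZ+r*np.sin(th))+z*(.019+TIP-off),q
def angle():
    """screen angle from the plane of its top face (top/scene cloud)"""
    out=[]
    for n in("top","scene"):
        P=cloud(capture(n))-S0;P=np.c_[P@ex,P@ey,P[:,2]]
        s=P[(P[:,1]>-.10)&(P[:,1]<.03)&(P[:,2]>.08)&(P[:,2]<.22)&(P[:,0]>-.045)&(P[:,0]<.13)]
        s=s[np.hypot(s[:,0]-HX,s[:,2]-HZ)<.135]
        if len(s)<60: continue
        q=s[:,[0,2]].astype(np.float32);vx,vy,x0,y0=cv2.fitLine(q,cv2.DIST_HUBER,0,.001,.001).ravel()
        t=np.arctan2(vy,-vx)%np.pi; out.append((round(float(t),3),len(s)))
    return out
E
cat > s1.py <<'E'
from h import *
a=np.radians(25);print(angle())
p,q=handle(.367,a,.09);move_gripper(.045);move_ptp(p,q)
p,q=handle(.367,a,0);print("contact",servo_line(p,q,.12,contact_N=8),current_position()-p)
move_gripper(0);g=current_finger_gap();print("gap",g,current_grip_force(),current_force().round(1))
if g>.006:
    for th in np.linspace(.367,1.134,8)[1:]:
        p,q=handle(th,a);servo_line(p,q,.12)
        print(round(th,2),round(current_finger_gap(),4),round(current_grip_force(),1),current_force().round(1))
print(current_clock(),angle())
E
python3 s1.py
```

```text
[(0.375, 2209), (0.358, 721)]
contact False [ 0.00046201 -0.00027222  0.00058485]
gap 0.009098759923373162 29.992743730545044 [ 8.6  1.2 -0.4]
0.48 0.0093 30.0 [ 5.9  0.  -1.2]
0.59 0.0093 30.0 [-0.2 -2.1  1.3]
0.7 0.009 30.0 [-7.8 -2.2  6.8]
0.81 0.0093 30.0 [-11.1  -1.9  11.2]
0.91 0.0093 30.0 [-11.3  -1.6  13.7]
1.02 0.0097 30.0 [-9.7 -0.6 14.4]
1.13 0.0095 30.0 [-6.8  0.5 12.8]
14.0667 [(1.105, 1086), (1.16, 217)]
```

```bash
cat > s2.py <<'E'
from h import *
a=np.radians(25)
move_gripper(.04);p,q=handle(1.134,a,.10);servo_line(p,q,.25)
print(current_clock(),angle())
for n in("wrist","scene","top"):
    c=capture(n);P=cloud(c)-S0;P=np.c_[P@ex,P@ey,P[:,2]]
    s=P[(abs(P[:,1]+.14)<.02)&(abs(P[:,0]-.04)<.05)&(P[:,2]>.15)&(P[:,2]<.23)]
    if len(s): m=np.median(s,0);print(n,len(s),m.round(4),s.min(0).round(3),s.max(0).round(3))
    # rails: height profile along station y
    for xr in(-.075,-.005):
        r=P[(abs(P[:,0]-xr)<.008)&(P[:,2]>.045)&(P[:,2]<.08)&(P[:,1]>-.14)&(P[:,1]<.07)]
        hi=r[r[:,2]>.062][:,1]
        if len(hi)<5: continue
        h,e=np.histogram(hi,bins=np.arange(-.14,.07,.003));print(n,xr,len(r),np.median(r[:,0]).round(4),[f"{e[i]*1000:.0f}:{h[i]}" for i in range(len(h)) if h[i]])
E
python3 s2.py
```

```text
15.3833 [(1.096, 1087), (1.155, 154)]
wrist 533 [ 0.0381 -0.1394  0.2014] [ 0.035 -0.16   0.195] [ 0.044 -0.12   0.204]
wrist -0.075 1703 -0.0717 ['-122:3', '-119:26', '-116:26', '-113:26', '-110:16', '-74:29', '-71:32', '-68:28', '-65:30', '-62:29', '-59:29', '-56:30', '-53:34', '-50:3', '-26:19', '-23:41', '-20:31', '-17:34', '-14:38', '-11:36', '-8:36', '-5:41', '-2:22', '34:55', '37:24']
wrist -0.005 1757 -0.0031 ['-119:18', '-116:25', '-113:21', '-110:25', '-77:6', '-74:27', '-71:26', '-68:18', '-65:27', '-62:27', '-59:27', '-56:29', '-53:29', '-26:19', '-23:29', '-20:33', '-17:32', '-14:27', '-11:38', '-8:32', '-5:34', '-2:19', '34:39', '37:35', '40:34', '43:25']
scene 57 [ 0.0373 -0.1399  0.2005] [ 0.033 -0.16   0.195] [ 0.045 -0.12   0.203]
scene -0.075 289 -0.0754 ['-122:4', '-119:5', '-116:5', '-77:5', '-74:3', '-71:4', '-68:4', '-65:4', '-62:3', '-59:4', '-56:4', '-29:2', '-26:3', '-23:4', '-20:5', '-17:1', '-14:4', '-11:7', '-8:1', '-5:3', '-2:1', '31:5', '34:2', '37:4', '40:2', '43:1']
scene -0.005 289 -0.0055 ['-122:4', '-119:5', '-116:4', '-113:2', '-77:3', '-74:3', '-71:3', '-68:4', '-65:4', '-62:2', '-59:3', '-56:5', '-53:1', '-29:1', '-26:4', '-23:4', '-20:3', '-17:3', '-14:5', '-11:4', '-8:2', '-5:1', '-2:1', '28:1', '31:2', '34:3', '37:1', '40:3']
top 67 [ 0.0365 -0.1378  0.2023] [ 0.032 -0.159  0.198] [ 0.042 -0.12   0.205]
top -0.075 253 -0.0745 ['-122:4', '-119:4', '-116:5', '-113:6', '-77:3', '-74:5', '-71:4', '-68:5', '-65:5', '-62:2', '-59:6', '-56:4', '-53:4', '-26:3', '-23:4', '-20:4', '-17:4', '-14:5', '-11:6', '-8:5', '-5:4', '-2:1', '31:2', '34:5', '37:4', '40:4', '43:1']
top -0.005 237 -0.0049 ['-119:3', '-116:4', '-113:5', '-77:3', '-74:4', '-71:4', '-68:4', '-65:5', '-62:5', '-59:5', '-56:5', '-53:4', '-26:4', '-23:4', '-20:4', '-17:4', '-14:6', '-11:6', '-8:4', '-5:3', '-2:2', '34:5', '37:5', '40:4']
```

```bash
cat > s3.py <<'E'
from h import *
T=current_position();R=Rn.from_quat(current_orientation()).as_matrix()
L=np.vstack([(cloud(capture(n))-T)@R for n in("scene","top","wrist")])
m=(abs(L[:,0])<.06)&(abs(L[:,1])<.12)&(L[:,2]>-.2)&(L[:,2]<.0);L=L[m]
for y0 in np.arange(-.11,.11,.01):
    t=L[(L[:,1]>=y0)&(L[:,1]<y0+.01)]
    if len(t)>5: print(round(y0,2),len(t),"z max",np.sort(t[:,2])[-4].round(3),"x",t[:,0].min().round(3),t[:,0].max().round(3))
P=cloud(capture("top"))
s=P[(P[:,0]>.32)&(P[:,0]<.52)&(P[:,1]>.09)&(P[:,1]<.34)&(P[:,2]>.006)&(P[:,2]<.025)]
q=np.round(s[:,:2]*1000).astype(int);im=np.zeros((300,400),np.uint8);im[q[:,0]-300,q[:,1]]=255
im=cv2.dilate(im,np.ones((5,5)));n,lab,stt,_=cv2.connectedComponentsWithStats(im)
out=[]
for i in range(1,n):
    t=s[lab[q[:,0]-300,q[:,1]]==i]
    if len(t)<30: continue
    vx,vy,x0,y0=cv2.fitLine(t[:,:2].astype(np.float32),cv2.DIST_HUBER,0,.001,.001).ravel()
    if vx<0: vx,vy=-vx,-vy
    d=(t[:,:2]-[x0,y0])@[vx,vy];lo,hi=np.sort(d)[[1,-2]];k=(lo+hi)/2
    print(len(t),"centre",x0+k*vx,y0+k*vy,"len",hi-lo,"yaw",np.degrees(np.arctan2(vy,vx)),"z",np.median(t[:,2]),t[:,2].max())
    if hi-lo>.11: out.append([x0+k*vx,y0+k*vy,np.arctan2(vy,vx)])
np.save("sticks.npy",sorted(out,key=lambda r:r[1]));print(np.load("sticks.npy"))
E
python3 s3.py
```

```text
-0.09 239 z max -0.13 x -0.034 0.034
-0.08 7626 z max -0.115 x -0.034 0.035
-0.07 2364 z max -0.127 x -0.034 0.034
-0.06 2596 z max -0.127 x -0.03 0.033
-0.05 2925 z max -0.119 x -0.035 0.035
-0.04 4937 z max -0.082 x -0.034 0.036
-0.03 7766 z max -0.036 x -0.035 0.035
-0.02 3276 z max -0.036 x -0.033 0.034
-0.01 2197 z max -0.127 x -0.033 0.03
-0.0 2196 z max -0.126 x -0.034 0.033
0.01 2275 z max -0.047 x -0.034 0.032
0.02 8436 z max -0.035 x -0.034 0.035
0.03 5210 z max -0.056 x -0.035 0.035
0.04 3861 z max -0.12 x -0.035 0.035
0.05 1753 z max -0.127 x -0.03 0.03
0.06 3472 z max -0.127 x -0.034 0.035
0.07 7954 z max -0.115 x -0.034 0.035
0.08 541 z max -0.118 x -0.034 0.034
380 centre 0.4175912962439243 0.13985824176558084 len 0.1797125171154987 yaw -10.748191 z 0.011178547475115708 0.018358050303414433
65 centre 0.3346346365984682 0.18261838302660333 len 0.04365508164050812 yaw -75.583954 z 0.006824143179183782 0.011313582182925067
246 centre 0.410419234511373 0.21959614777188752 len 0.15528713209329725 yaw -4.0157704 z 0.012365243751386028 0.021132682309356034
239 centre 0.4273935228869006 0.2951292244777801 len 0.13320769691118012 yaw -3.2591965 z 0.012820910326939683 0.017976845846171024
[[ 0.4175913   0.13985824 -0.18759133]
 [ 0.41041923  0.21959615 -0.07008842]
 [ 0.42739352  0.29512922 -0.05688371]]
```

```bash
cat > s4.py <<'E'
from h import *
out=[]
for n in("top","scene"):
    c=capture(n)
    for s in silhouettes(n,"dop_stick_0"):
        v,u=np.nonzero(s["region"])
        if s["conf"]<.35 or len(u)<30: continue
        P=onplane(c,np.c_[u,v],.0095)[:,:2];md=np.median(P,0)
        if not(.3<md[0]<.55 and .08<md[1]<.36): continue
        vx,vy,x0,y0=cv2.fitLine(P.astype(np.float32),cv2.DIST_HUBER,0,.001,.001).ravel()
        if vx<0: vx,vy=-vx,-vy
        e=np.abs((P-[x0,y0])@[-vy,vx]);d=((P-[x0,y0])@[vx,vy])[e<.012];lo,hi=np.percentile(d,[.5,99.5]);k=(lo+hi)/2
        r=[x0+k*vx,y0+k*vy,np.arctan2(vy,vx)];print(n,round(s["conf"],2),len(P),np.round(r,4),"len",round(hi-lo,4))
        if n=="top": out.append(r)
out=np.array(sorted(out,key=lambda r:r[1]));np.save("sticks.npy",out)
E
python3 s4.py
```

```text
top 0.64 192 [ 0.4428  0.137  -0.199 ] len 0.1192
top 0.62 243 [ 0.4272  0.2964 -0.0502] len 0.1328
top 0.57 196 [ 0.4199  0.2193 -0.0851] len 0.1251
scene 0.72 137 [ 0.4426  0.1343 -0.1942] len 0.1278
scene 0.52 149 [ 0.4196  0.2171 -0.0855] len 0.132
```

```bash
cat >> h.py <<'E'
YC=-.038
def tip(p,q): return np.asarray(p,float)-np.array([0,0,TIP]),q   # tool down: TCP target for a tip position
def flipq(yaw): return down(yaw-np.pi/2)   # closing axis normal to a stick along yaw; j6 in mid range
def pick(x,y,yaw,z,floor):
    """grasp a stick lying at height floor; returns tip height above floor"""
    q=flipq(yaw);move_gripper(.036)
    move_ptp(*tip([x,y,z],q));servo_line(*tip([x,y,floor+.022],q),.25)
    hit=servo_line(*tip([x,y,floor+.002],q),.04,contact_N=5)
    t=current_position()[2]+TIP-floor;move_gripper(0);g=current_finger_gap()
    print("pick hit",hit,"tip",round(t,4),"gap",round(g,4),round(current_grip_force(),1),"clk",round(current_clock(),1));return t,g
E
cat > s5.py <<'E'
from h import *
import sys
i=int(sys.argv[1]);x,y,yaw=np.load("sticks.npy")[i];ny=YC+[.05,0,-.05][i]
t,g=pick(x,y,yaw,.10,0.)
if not .009<g<.018: sys.exit("bad grip")
servo_line(*tip([x,y,.15],flipq(yaw)),.3);print("lifted gap",current_finger_gap())
q=flipq(YAW);n=st(-.04,ny,0)
move_ptp(*tip(n+[0,0,.155],q));print("over gap",current_finger_gap(),current_grip_force())
if current_finger_gap()<.009: sys.exit("lost")
servo_line(*tip(n+[0,0,.075+t],q),.25)
print("place hit",servo_line(*tip(n+[0,0,.056+t],q),.05,contact_N=5),current_position()[2]+TIP-t,current_finger_gap())
move_gripper(.034);servo_line(*tip(n+[0,0,.15],q),.3);print(current_clock())
E
python3 s5.py 0
```

```text
pick hit False tip 0.0019 gap 0.0128 30.0 clk 20.5
lifted gap 0.012708446424287484
over gap 0.012820478623682057 29.991585910320282
place hit False 0.05591467562259709 0.013314993542414447
24.0833
```

```bash
cat > look.py <<'E'
from h import *
import sys
n=sys.argv[1];u0,u1,v0,v1=map(int,sys.argv[3:7]);f=float(sys.argv[7])
cv2.imwrite(f"pics/{sys.argv[2]}.png",cv2.resize(capture(n)["image"][v0:v1,u0:u1],None,fx=f,fy=f))
E
python3 look.py wrist w3 0 640 0 400 1
```

```text
(no output)
```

View pics/w3.png

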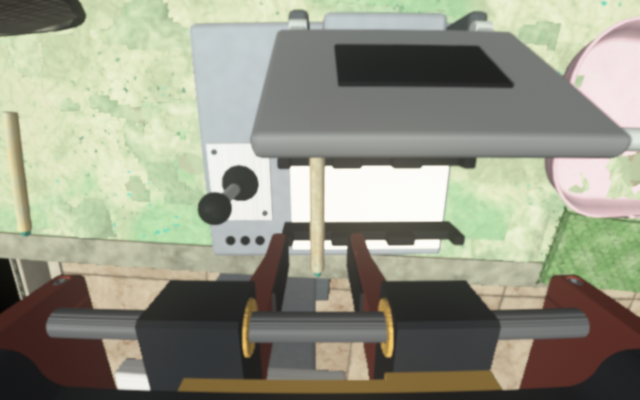

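The first stick lies lengthwise in the left notch, at about (317,215) in the wrist view. The other two go next.

```bash
python3 s5.py 1 && python3 s5.py 2
cat > chk.py <<'E'
from h import *
P=cloud(capture("top"))-S0;P=np.c_[P@ex,P@ey,P[:,2]]
for k in(.05,0,-.05):
    s=P[(abs(P[:,1]-YC-k)<.024)&(P[:,2]>.055)&(P[:,2]<.09)&(P[:,0]>-.13)&(P[:,0]<-.084)|(abs(P[:,1]-YC-k)<.024)&(P[:,2]>.055)&(P[:,2]<.09)&(P[:,0]>-.065)&(P[:,0]<-.015)]
    if len(s)>5: print(round(YC+k,3),len(s),s.min(0).round(3),s.max(0).round(3),np.median(s,0).round(3))
    else: print(k,"empty")
print(angle())
E
python3 chk.py;python3 look.py scene sc3 200 420 130 290 3.5
```

```text
pick hit False tip 0.0019 gap 0.0128 30.0 clk 27.2
lifted gap 0.012955764300645885
over gap 0.0005348782443287792 0.0lost
```

View pics/sc3.png

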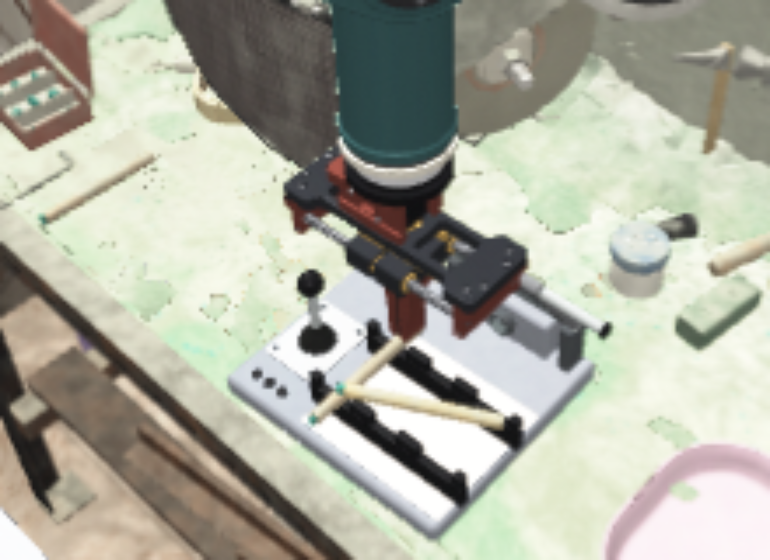

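The grip slackened in transit and the second stick fell. It now lies askew across the station, from stick 0 at crop (340,388) to the right end of the rear rail at (510,425). I'll back off, locate it and regrasp it.

Run:
```python
from h import *
n=st(-.04,YC,0);q=flipq(YAW)
move_gripper(.036)
move_ptp(*tip([.42,.12,.25],q))
for n in("scene","top"):
    c=capture(n)
    for s in silhouettes(n,"dop_stick_0"):
        v,u=np.nonzero(s["region"]);P=region(c,s["region"])
        if len(P)<20 or s["conf"]<.3: continue
        L=P-S0;L=np.c_[L@ex,L@ey,L[:,2]];i=np.argsort(L[:,1]);k=max(4,len(L)//12)
        print(n,round(s["conf"],2),len(P),"lo-y",np.median(L[i[:k]],0).round(3),"hi-y",np.median(L[i[-k:]],0).round(3),"med",np.median(L,0).round(3), "x",L[:,0].min().round(3),L[:,0].max().round(3))
c=capture("top");cv2.imwrite("pics/t4.png",cv2.resize(c["image"][190:290,270:400],None,fx=5,fy=5))
print(angle(),current_clock())
```

```text
scene 0.67 252 lo-y [-0.013 -0.105  0.066] hi-y [-0.073  0.004  0.079] med [-0.04  -0.053  0.072] x -0.079 0.003
scene 0.47 159 lo-y [-0.02   0.004  0.063] hi-y [0.026 0.019 0.031] med [-0.022  0.009  0.066] x -0.108 0.038
top 0.79 242 lo-y [-0.045  0.006  0.065] hi-y [-0.051  0.017  0.065] med [-0.041  0.012  0.068] x -0.109 0.023
top 0.65 173 lo-y [-0.014 -0.103  0.07 ] hi-y [-0.074  0.     0.081] med [-0.043 -0.049  0.076] x -0.078 -0.009
[(1.01, 1296), (1.083, 309)] 31.5
```

View pics/t4.png

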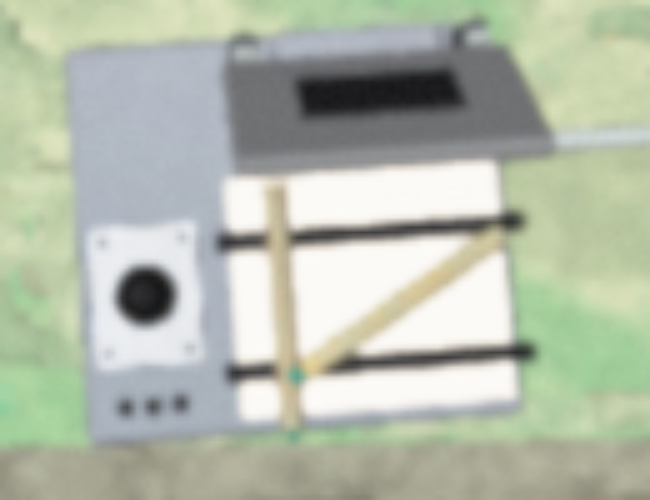

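```bash
cat >> h.py <<'E'
def hangle(cams=("top","scene")):
    out=[]
    for n in cams:
        P=cloud(capture(n))-S0;P=np.c_[P@ex,P@ey,P[:,2]]
        s=P[(abs(P[:,1]+.14)<.018)&(P[:,2]>.075)&(P[:,2]<.23)&(np.hypot(P[:,0]-HX,P[:,2]-HZ)<.14)&(np.hypot(P[:,0]-HX,P[:,2]-HZ)>.1)]
        if len(s)>10: m=np.median(s,0);out.append((n,m.round(4).tolist(),round(float(np.arctan2(m[2]-.0045-HZ,HX-m[0])),3)))
    return out
E
python3 - <<'E'
from h import *
print(hangle())
T=current_position();R=Rn.from_quat(current_orientation()).as_matrix()
L=np.vstack([(cloud(capture(n))-T)@R for n in("scene","top","wrist")])
m=(abs(L[:,0])<.05)&(abs(L[:,1])<.1)&(abs(L[:,1])>.055)&(L[:,2]>-.3)&(L[:,2]<-.1)
print(np.histogram(L[m][:,2],bins=np.arange(-.3,-.1,.01)))
E
```

```text
[('top', [0.0263, -0.14, 0.1973], 1.022), ('scene', [0.0272, -0.1401, 0.1949], 1.017)]
(array([   0,    0,    0,    0,    0,    0,    0,    0,    0,    0,    0,
          0,    0,  163, 4317, 2672, 9400, 5808, 1877]), array([-0.3 , -0.29, -0.28, -0.27, -0.26, -0.25, -0.24, -0.23, -0.22,
       -0.21, -0.2 , -0.19, -0.18, -0.17, -0.16, -0.15, -0.14, -0.13,
       -0.12, -0.11]))
```

The screen has dropped to about 1.02 rad. The carried stick probably clipped it because the joint-space arc bulges forward, so from now on I'll travel in straight lines. First I'll bring the screen back to 65°.

```bash
cat > s6.py <<'E'
from h import *
a=np.radians(25);r=.123
p,q=handle(1.02,a,.09);move_gripper(.036);move_ptp(p,q)
p,q=handle(1.02,a,0,r);print("contact",servo_line(p,q,.12,contact_N=8),current_position()-p)
move_gripper(0);g=current_finger_gap();print("gap",g,current_force().round(1))
if g>.006:
    for th in np.linspace(1.02,1.15,3)[1:]:
        p,q=handle(th,a,0,r);servo_line(p,q,.1);print(round(current_finger_gap(),4),current_force().round(1))
move_gripper(.036);p,q=handle(1.15,a,.1,r);servo_line(p,q,.25)
print(current_clock(),hangle(("wrist","top","scene")),angle())
E
python3 s6.py
```

```text
contact False [ 0.00019175 -0.00015196  0.00043336]
gap 0.00938957344031383 [0.4 0.2 3.1]
0.0093 [-5.6 -0.9  6.5]
0.0092 [-5.5 -1.4  6. ]
37.425 [('wrist', [0.04, -0.1396, 0.2021], 1.139), ('top', [0.0381, -0.1398, 0.2032], 1.129), ('scene', [0.0387, -0.14, 0.2011], 1.126)] [(1.111, 1049), (1.156, 176)]
```

```bash
cat > s7.py <<'E'
from h import *
import sys
def pose(dA,t,sgn):
    z=-(np.cos(t)*ez+np.sin(t)*dA);y=sgn*np.cross(ez,dA)
    return Rn.from_matrix(np.c_[np.cross(y,z),y,z])
yA=np.arctan2(.111,-.064)+YAW
d=lambda yaw:np.array([np.cos(yaw),np.sin(yaw),0])
t=np.radians(18);t2=np.radians(24);s=float(sys.argv[1])
G=st(-.053,-.033,.0705);D=np.array([.40,.205,.012])
def tcp(p,Ro): return p+Ro.as_matrix()[:,2]*TIP,Ro.as_quat()
R1=pose(d(yA),t,s);R2=pose(d(np.pi),t2,s)
way=[(G+[-.02,.02,.13],R1),(G+[0,0,.03],R1),(G,R1),(D+[0,0,.15],R2),(D,R2)]
for w in way: j=inverse_kinematics(*tcp(*w));print(None if j is None else np.round(j,2))
if len(sys.argv)<3: sys.exit()
move_gripper(.026)
p,q=tcp(G+[-.02,.02,.17],R1);move_ptp(p,q)
servo_line(*tcp(G+[0,0,.03],R1),.2);print("hit",servo_line(*tcp(G,R1),.04,contact_N=6),current_force().round(1))
move_gripper(0);g=current_finger_gap();print("gap",g,current_grip_force())
if g<.008: sys.exit("no grip")
servo_line(*tcp(G+[0,0,.02],R1),.08);print(current_finger_gap())
servo_line(*tcp(G+[-.03,0,.09],R1),.15);print(current_finger_gap())
E
python3 s7.py 1;python3 s7.py -1
```

```text
[-0.3   0.01  2.08 -0.27  0.82  2.42]
[-0.34  0.23  2.17 -0.39  0.52  2.54]
[-0.34  0.3   2.2  -0.47  0.42  2.64]
[ 0.48  0.08  2.18 -0.38  0.53  2.35]
None
[-0.3   0.01  2.08 -0.27  0.82 -0.72]
[-0.34  0.23  2.17 -0.39  0.52 -0.6 ]
[-0.34  0.3   2.2  -0.47  0.42 -0.51]
[ 0.48  0.08  2.18 -0.38  0.53 -0.79]
None
```

```bash
sed -i 's/D=np.array.*/D=np.array([.43,.12,.012])/; s/R2=pose(d(np.pi)/R2=pose(d(np.pi*.58)/' s7.py
cat >> s7.py <<'E'
servo_line(*tcp(D+[0,0,.10],R2),.2);print("carry",current_finger_gap())
print("hit",servo_line(*tcp(D,R2),.08,contact_N=4),current_position()[2])
move_gripper(.03);servo_line(*tcp(D+[0,0,.13],R2),.25);print(current_clock(),hangle())
E
python3 s7.py -1 go
```

```text
[-0.3   0.01  2.08 -0.27  0.82 -0.72]
[-0.34  0.23  2.17 -0.39  0.52 -0.6 ]
[-0.34  0.3   2.2  -0.47  0.42 -0.51]
[ 0.46  0.3   1.88 -0.46  1.1   0.45]
[ 0.46  0.56  2.   -0.6   0.78  0.69]
hit False [ 0.1 -0.3 -0.3]
gap 0.012447502522707994 29.999865889549255
0.012896892109862465
0.012461356337252684
carry 0.01290428790729625
hit False -0.018664702313539297
46.1583 [('top', [0.0383, -0.1397, 0.2034], 1.131), ('scene', [0.0379, -0.1413, 0.2013], 1.12)]
```

```bash
cat > s8.py <<'E'
from h import *
move_ptp(*tip([.42,.30,.16],flipq(-.05)))
for n in("top","scene"):
    c=capture(n)
    for s in silhouettes(n,"dop_stick_0"):
        v,u=np.nonzero(s["region"])
        if s["conf"]<.3 or len(u)<30: continue
        P=onplane(c,np.c_[u,v],.0095)[:,:2];md=np.median(P,0)
        vx,vy,x0,y0=cv2.fitLine(P.astype(np.float32),cv2.DIST_HUBER,0,.001,.001).ravel()
        e=np.abs((P-[x0,y0])@[-vy,vx]);d=((P-[x0,y0])@[vx,vy])[e<.012];lo,hi=np.percentile(d,[.5,99.5]);k=(lo+hi)/2
        print(n,round(s["conf"],2),len(P),np.round([x0+k*vx,y0+k*vy,np.arctan2(vy,vx)],4),"len",round(hi-lo,4),"z",np.median(region(c,s["region"])[:,2]).round(3))
cv2.imwrite("pics/t5.png",cv2.resize(capture("top")["image"][180:300,160:480],None,fx=2.4,fy=2.4))
E
python3 s8.py
```

```text
top 0.67 201 [ 0.4325  0.1025 -1.3424] len 0.1331 z 0.013
top 0.64 162 [ 0.4275  0.2947 -0.0293] len 0.1279 z 0.013
top 0.56 249 [ 0.4246 -0.1072  0.0629] len 0.1341 z 0.068
scene 0.52 188 [ 0.4542 -0.0733  0.0618] len 0.1419 z 0.066
scene 0.5 159 [ 0.4286  0.2934 -0.0389] len 0.1313 z 0.009
scene 0.45 5661 [ 0.5092 -0.1022  0.6551] len 0.3631 z 0.031
```

View pics/t5.png

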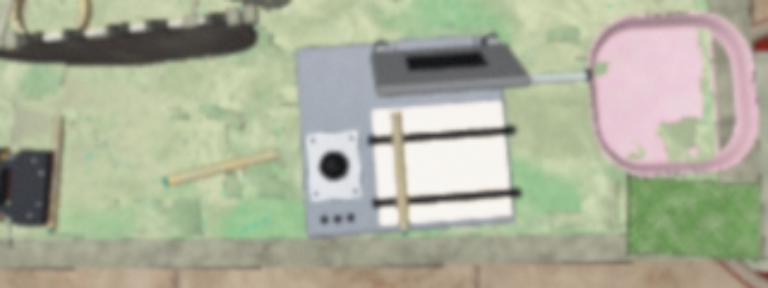

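```bash
cat > s9.py <<'E'
from h import *
import sys
def carry(x,y,yaw,ny):
    t,g=pick(x,y,yaw,.10,0.)
    if not .009<g<.018: sys.exit("bad grip")
    q=flipq(YAW)
    servo_line(*tip([x,y,.10],flipq(yaw)),.3)
    servo_line(*tip([.415,max(.10,y-.06),.155],q),.2);print("lifted gap",current_finger_gap())
    if current_finger_gap()<.009: sys.exit("lost")
    n=st(-.042,ny,0)
    servo_line(*tip(n+[-.01,0,.155],q),.2);print("over gap",current_finger_gap(),current_grip_force())
    if current_finger_gap()<.009: sys.exit("lost")
    servo_line(*tip(n+[0,0,.075+t],q),.25)
    print("place hit",servo_line(*tip(n+[0,0,.056+t],q),.05,contact_N=5),current_position()[2]+TIP-t,current_finger_gap())
    move_gripper(.034);servo_line(*tip(n+[0,0,.15],q),.3);servo_line(*tip([.415,.10,.16],q),.3);print(current_clock())
carry(*map(float,sys.argv[1:5]))
E
python3 s9.py .4325 .1025 1.799 -.088 && python3 s9.py .428 .295 -.035 -.038
python3 - <<'E'
from h import *
print(hangle(),current_clock())
c=capture("top")
for s in silhouettes("top","dop_stick_0"):
    P=region(c,s["region"])-S0;P=np.c_[P@ex,P@ey,P[:,2]];print(round(s["conf"],2),np.median(P,0).round(3),np.percentile(P,2,axis=0).round(3),np.percentile(P,98,axis=0).round(3))
cv2.imwrite("pics/t6.png",cv2.resize(c["image"][180:300,240:480],None,fx=3.2,fy=3.2))
E
```

```text
pick hit False tip 0.0019 gap 0.013 30.0 clk 51.8
lifted gap 0.012679294971319848
over gap 0.012778733475271345 29.98187094926834
place hit False 0.05593297271159684 0.01303883691300891
59.0417
pick hit False tip 0.0018 gap 0.0128 30.0 clk 61.7
lifted gap 0.013256610764949005
over gap 0.012959684542009646 29.99882161617279
place hit False 0.05593568442546633 0.01287827609895447
67.85
[('top', [0.0382, -0.1396, 0.2033], 1.13), ('scene', [0.0391, -0.1395, 0.2008], 1.127)] 67.95
0.82 [-0.044  0.012  0.068] [-0.106  0.005  0.036] [0.017 0.018 0.072]
0.82 [-0.043 -0.088  0.068] [-0.108 -0.094  0.064] [ 0.019 -0.082  0.073]
0.59 [-0.042 -0.038  0.068] [-0.105 -0.045  0.057] [ 0.019 -0.032  0.072]
```

View pics/t6.png

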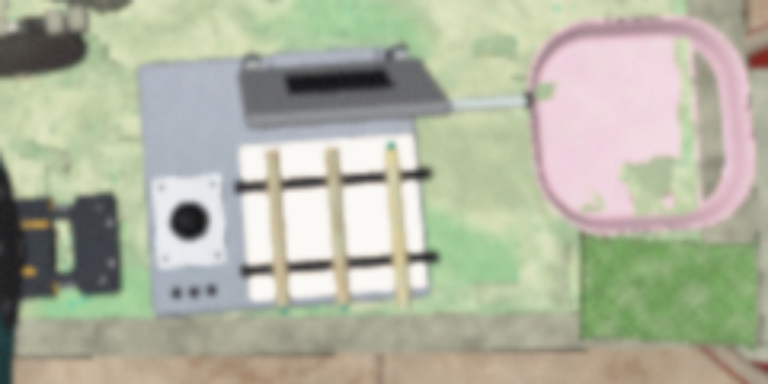

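All three sticks are in their notches and the screen is at 1.13 rad. For the lever, I'll straddle the ball with open fingers.

```bash
cat > s10.py <<'E'
from h import *
q=flipq(YAW);LX,LY,Z=-.030,.082,.092
def ball():
    P=cloud(capture("scene"))-S0;P=np.c_[P@ex,P@ey,P[:,2]]
    b=P[(abs(P[:,0]-LX)<.016)&(abs(P[:,1]-LY)<.06)&(P[:,2]>.085)&(P[:,2]<.125)]
    return len(b),b.mean(0).round(4) if len(b) else None
print(ball())
move_gripper(.05);g=current_finger_gap();h=g/2
L=lambda y,z,r:servo_line(*tip(st(LX,y,z),q),r)
L(LY,.17,.3);L(LY,Z,.15);print("gap",g,current_force().round(1))
D=.032+h-.012
L(LY+D,Z,.1);sleep(1.0);print("L",ball(),current_force().round(1),current_finger_gap());sleep(.7)
L(LY,Z,.1);sleep(1.0);print("mid",ball(),current_force().round(1))
L(LY-D,Z,.1);sleep(1.0);print("R",ball(),current_force().round(1),current_finger_gap());
cv2.imwrite("pics/lev.png",cv2.resize(capture("scene")["image"][150:270,230:390],None,fx=4,fy=4));sleep(.7)
L(LY,Z,.1);sleep(.8);print("mid",ball(),current_force().round(1))
L(LY,.17,.2);print(current_clock(),hangle())
E
python3 s10.py
```

```text
(58, array([-0.0303,  0.0801,  0.1115]))
gap 0.049722679106814015 [0.7 0.6 0.3]
L (59, array([-0.0346,  0.0998,  0.1076])) [ 3.2 -2.2  2.2] 0.04982196323966496
mid (138, array([-0.0336,  0.0813,  0.1087])) [ 0.1  0.2 -0.2]
R (98, array([-0.0329,  0.0551,  0.1076])) [-1.8  5.5 -3.2] 0.05028765206201918
mid (138, array([-0.0337,  0.0815,  0.1086])) [0.9 0.2 0.6]
78.2333 [('top', [0.038, -0.1397, 0.2036], 1.129), ('scene', [0.0385, -0.1413, 0.2012], 1.124)]
```

View pics/lev.png

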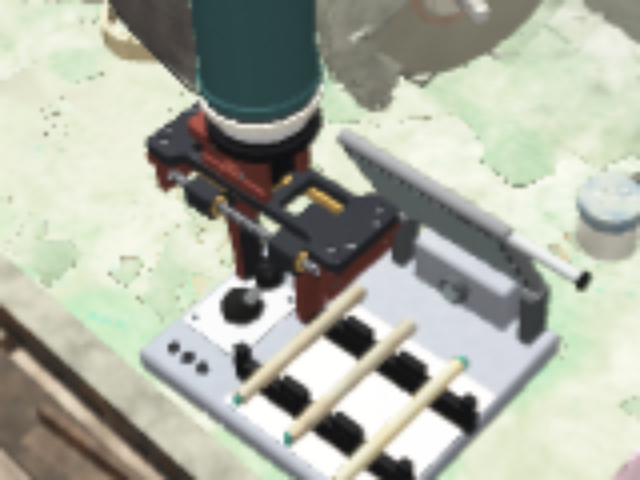

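```bash
cat > s11.py <<'E'
from h import *
q=flipq(YAW);servo_line(*tip(st(-.042,-.088,.16),q),.3)
for n in("top","scene","wrist"):
    c=capture(n);P=cloud(c)-S0;P=np.c_[P@ex,P@ey,P[:,2]]
    b=P[(abs(P[:,0]+.03)<.02)&(abs(P[:,1]-.083)<.02)&(P[:,2]>.098)&(P[:,2]<.125)]
    if len(b)>8:
        from scipy.optimize import least_squares
        f=least_squares(lambda p:np.linalg.norm(b-p,axis=1)-.012,[-.03,.083,.108],loss="soft_l1",f_scale=.001);print(n,len(b),f.x.round(4))
    for s in silhouettes(n,"tray_floor")[:2]:
        R=region(c,s["region"]);Q=R[(R[:,2]>.022)&(R[:,2]<.04)];F=R[(R[:,2]<.012)&(R[:,2]>-.004)]
        if len(Q)>30: r=cv2.minAreaRect((Q[:,:2]*1000).astype(np.float32));print(n,"tray",round(s["conf"],2),len(Q),np.round(r[0],1),np.round(r[1],1),r[2],"floor med",np.median(F,0).round(3))
E
python3 s11.py
```

```text
top 70 [-0.0296  0.0848  0.1091]
top tray 0.95 286 [ 559.7 -457.2] [221.4 110.9] 56.74571228027344 floor med [ 0.555 -0.438  0.004]
top tray 0.3 3578 [ 467.6 -110.7] [219.5 239.8] 3.1141011714935303 floor med [ 0.581 -0.231 -0.002]
scene 51 [-0.0271  0.0842  0.1072]
scene tray 0.77 396 [ 516.9 -429.8] [194.3 196.7] 1.7030147314071655 floor med [ 0.521 -0.415  0.003]
wrist 925 [-0.0268  0.086   0.1082]
wrist tray 0.95 3654 [ 516.9 -426.1] [191.5 199.2] 2.851973056793213 floor med [ 0.525 -0.424  0.003]
wrist tray 0.49 128 [ 433.5 -202.6] [128.1  16.9] 4.012081623077393 floor med [ 0.347 -0.217  0.004]
```

The ball centre is at station y = 0.085, not 0.082, so the left tilt was only about 0.39 rad, which is thin margin. I'll repeat the left/right cycle centred on the corrected position.

```bash
sed -e 's/LX,LY,Z=-.030,.082,.092/LX,LY,Z=-.028,.0852,.092/' -e 's/D=.032/D=.0335/' -e '/imwrite/s/cv2.imwrite.*4));//' -e '2a F=lambda:np.mean([current_force() for _ in range(8)],0).round(1)' -e 's/current_force().round(1)/F()/g' -e 's/^L(LY,.17,.3)/servo_line(*tip(st(LX,LY,.17),q),.3)/' s10.py > s12.py; python3 s12.py; python3 s11.py
```

```text
(58, array([-0.0301,  0.0804,  0.1108]))
gap 0.04989242532091996 [ 0.2 -0.5 -0.2]
L (65, array([-0.0326,  0.1048,  0.1071])) [ 2.4 -3.1  1.7] 0.0503190431225416
mid (144, array([-0.0319,  0.0826,  0.1088])) [ 0.1 -0.1  0.5]
R (99, array([-0.0317,  0.0561,  0.1086])) [-1.9  4.7 -3. ] 0.05015079819350824
mid (144, array([-0.0319,  0.0836,  0.1092])) [-1.2  0.2 -0.4]
89.425 [('top', [0.0382, -0.1399, 0.2029], 1.129), ('scene', [0.0383, -0.1393, 0.2008], 1.122)]
top 71 [-0.0297  0.0852  0.1091]
top tray 0.83 298 [ 558.7 -459.4] [220.1 109. ] 55.69032287597656 floor med [ 0.556 -0.439  0.004]
top tray 0.58 315 [ 717.4 -259.2] [34.3 83.7] 85.35858154296875 floor med [ 0.677 -0.249  0.009]
scene 52 [-0.0266  0.0845  0.1077]
scene tray 0.79 471 [ 516.9 -429.2] [195.3 198.5] 1.9053030014038086 floor med [ 0.522 -0.418  0.003]
scene tray 0.5 2488 [ 467.  -113.4] [217.4 243.9] 4.599965572357178 floor med [ 0.435 -0.113  0.009]
wrist 924 [-0.0269  0.0861  0.1082]
wrist tray 0.81 3696 [ 517.2 -426.2] [192.1 199.5] 2.976469039916992 floor med [ 0.524 -0.424  0.003]
```

```bash
cat > s13.py <<'E'
from h import *
import sys
q=flipq(YAW)
def tray():
    for n in("wrist","scene"):
        c=capture(n)
        for s in silhouettes(n,"tray_floor")[:2]:
            R=region(c,s["region"]);Q=R[(R[:,2]>.022)&(R[:,2]<.04)]
            if len(Q)<100: continue
            (x,y),(w,h),a=cv2.minAreaRect((Q[:,:2]*1000).astype(np.float32))
            if a>45: a-=90;w,h=h,w
            if 184<w<202 and 190<h<208: print(n,"tray",round(x,1),round(y,1),round(w),round(h),round(a,1));return np.array([x/1000,y/1000]),np.radians(a)
    raise SystemExit("tray not seen")
def L(p,qq,r):servo_line(*tip(p,qq),r)
def one(ny,off):
    n=st(-.043,ny,0)
    move_gripper(.034);L(n+[0,0,.15],q,.3);C,a=tray()
    L(n+[0,0,.08],q,.3);hit=servo_line(*tip(n+[0,0,.0575],q),.05,contact_N=5);t=current_position()[2]+TIP-.055
    move_gripper(0);g=current_finger_gap();print("hit",hit,"t",round(t,4),"gap",g)
    if not .009<g<.018: sys.exit("bad grip")
    L(n+[-.008,0,.155],q,.2);print(current_finger_gap())
    L([.42,-.32,.16],q,.25)
    if current_finger_gap()<.009: sys.exit("lost")
    qt=flipq(a);p=np.r_[C+off*np.array([-np.sin(a),np.cos(a)]),0]
    L(p+[0,0,.09],qt,.25);print("gap",current_finger_gap())
    if current_finger_gap()<.009: sys.exit("lost")
    print("hit",servo_line(*tip(p+[0,0,.0045+t],qt),.12,contact_N=6),current_position()[2]+TIP-t)
    move_gripper(.03);L(p+[0,0,.12],qt,.3);L([.42,-.32,.16],q,.3);print(current_clock())
if __name__=="__main__":
    for k in sys.argv[1:]: one({"r":-.088,"m":-.038,"l":.012}[k],{"r":-.05,"m":0,"l":.05}[k])
E
python3 s13.py r && python3 look.py wrist w6 0 640 0 400 1
```

```text
wrist tray 517.4 -424.0 192 196 3.7
hit False t 0.0024 gap 0.013052189946940313
0.012862411339748034
gap 0.012958491708863124
hit True 0.0027950696352509394
97.5417
```

View pics/w6.png

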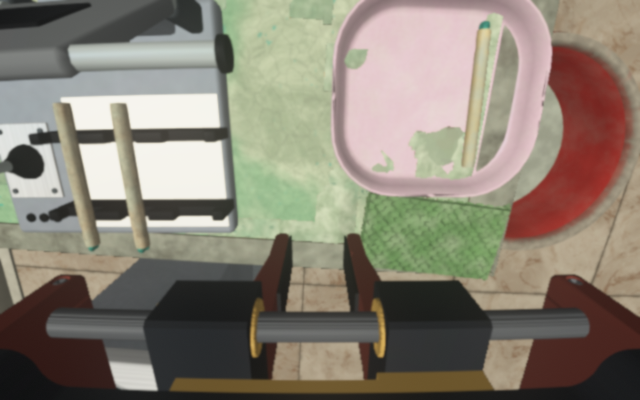

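The right stick lies in the tray at about (478,95). The remaining two follow.

```bash
python3 s13.py m l
python3 - <<'E'
from h import *
print(hangle(),current_clock())
for n in("wrist","top"):
    c=capture(n)
    for s in silhouettes(n,"dop_stick_0"): P=region(c,s["region"]);print(n,round(s["conf"],2),np.median(P,0).round(3),np.percentile(P,2,axis=0).round(3),np.percentile(P,98,axis=0).round(3))
E
```

```text
scene tray 515.9 -430.4 192 198 4.0
hit False t 0.0024 gap 0.013078773406630809
0.012750446817551301
gap 0.01312236455387526
hit True 0.0027851914813810663
104.925
scene tray 515.9 -429.0 193 199 1.7
hit False t 0.0024 gap 0.012692198544644612
0.01287193688935102
gap 0.012670430944549206
hit True 0.003054938514880437
112.375
[('top', [0.0388, -0.1383, 0.2036], 1.136)] 112.475
wrist 0.82 [ 0.523 -0.425  0.015] [ 0.456 -0.435  0.01 ] [ 0.581 -0.418  0.017]
wrist 0.74 [ 0.524 -0.376  0.015] [ 0.454 -0.383  0.009] [ 0.58  -0.369  0.017]
wrist 0.56 [ 0.524 -0.469  0.015] [ 0.455 -0.478  0.008] [ 0.584 -0.462  0.017]
top 0.68 [ 0.525 -0.426  0.016] [ 0.475 -0.436  0.009] [ 0.577 -0.419  0.019]
top 0.64 [ 0.519 -0.375  0.016] [ 0.465 -0.381  0.011] [ 0.574 -0.37   0.02 ]
top 0.55 [ 0.539 -0.47   0.015] [ 0.49  -0.477  0.008] [ 0.58  -0.464  0.02 ]
top 0.45 [ 0.432 -0.031  0.114] [ 0.418 -0.044  0.037] [ 0.446 -0.014  0.122]
```

```bash
cat > s14.py <<'E'
from h import *
a=np.radians(25);r=.1225
p,q=handle(1.13,a,.09);move_gripper(.036);move_ptp(p,q)
p,q=handle(1.13,a,0,r);print("contact",servo_line(p,q,.12,contact_N=8))
move_gripper(0);g=current_finger_gap();print("gap",g,current_force().round(1))
if g>.006:
    for th in list(np.linspace(1.13,.05,11)[1:]):
        p,q=handle(th,a,0,r);servo_line(p,q,.12);print(round(th,2),round(current_finger_gap(),4),current_force().round(1))
        if current_finger_gap()<.006: break
    else:
        p,q=handle(-.03,a,0,r);print("stop",servo_line(p,q,.03,contact_N=15),current_force().round(1),current_position()-p)
move_gripper(.03);p,q=handle(.0,a,.1,r);servo_line(p,q,.2)
print(current_clock(),hangle(("wrist","top","scene")),angle())
E
python3 s14.py
```

```text
contact False
gap 0.008994377941092348 [0.6 1.  6. ]
1.02 0.0089 [-3.3 -1.   3. ]
0.91 0.009 [-3.1 -2.8  0.4]
0.81 0.0094 [ 0.1 -4.9 -3.2]
0.7 0.0091 [ 3.7 -3.9 -6.7]
0.59 0.0089 [ 6.9 -3.4 -8.3]
0.48 0.009 [ 9.7 -2.5 -8.3]
0.37 0.0091 [10.7 -1.1 -8.3]
0.27 0.0088 [10.5 -1.3 -7.4]
0.16 0.0091 [10.5 -1.4 -6.4]
0.05 0.0091 [11.4  0.3 -4.3]
stop True [0.6 0.1 3.4] [ 0.00249215 -0.00047465  0.00567842]
120.125 [('wrist', [-0.03, -0.1397, 0.0921], -0.003), ('top', [-0.0312, -0.1376, 0.0927], 0.002), ('scene', [-0.0304, -0.1402, 0.0904], -0.018)] [(0.002, 2277), (3.141, 212)]
```

Run:
```python
from h import *
a=np.radians(25);q,z=tilted(a);move_gripper(0)
rod=st(HX-.122,HY,.093)
servo_line(rod+[0,0,.03]+z*TIP,q,.2)
print("press",servo_line(rod-[0,0,.008]+z*TIP,q,.03,contact_N=20),(current_position()-z*TIP-rod).round(4),current_force().round(1))
servo_line(rod+[-.05,0,.12]+z*TIP,q,.2)
print(hangle(("wrist","top","scene")),angle(),current_clock())
c=capture("top");P=cloud(c)
for k in("tape_roll","powder_pot","wax_bar_green"):
    for s in silhouettes("top",k)[:1]: print(k,round(s["conf"],2),np.median(region(c,s["region"]),0).round(3))
cv2.imwrite("pics/fin.png",cv2.resize(capture("scene")["image"][60:330,150:510],None,fx=2.2,fy=2.2))
```

```text
press True [ 0.0003  0.0002 -0.0021] [-7.9  1.7 17.1]
[('wrist', [-0.03, -0.1387, 0.0922], -0.003), ('top', [-0.0314, -0.1401, 0.0926], 0.001), ('scene', [-0.0305, -0.1399, 0.0907], -0.015)] [(0.003, 2265), (3.137, 385)] 123.4667
tape_roll 0.8 [0.639 0.306 0.022]
powder_pot 0.65 [ 0.701 -0.172  0.052]
wax_bar_green 0.74 [0.643 0.313 0.023]
```

View pics/fin.png

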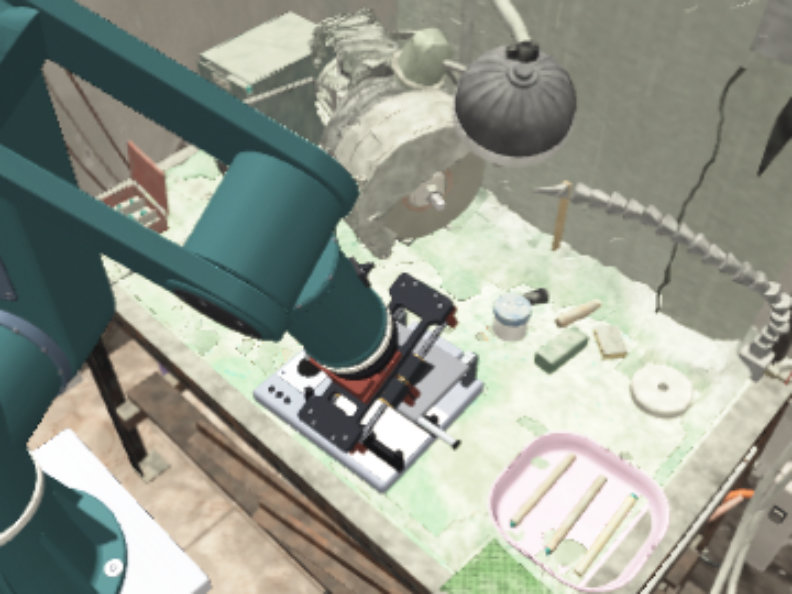

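The screen is shut, the three sticks lie in the tray at (510–640, 460–575), the bystanders are in place and the robot touches nothing.

```bash
python3 -c "
from bench import *
print(close_job())"
```

```text
the job is handed in; nothing more can be done
None
```

I handed the job in at about 123 s with the screen shut and all three sticks in the pink tray. One stick fell in transit and the screen dropped to about 58°, so I reset the screen to 65° before laying the last two sticks, and I ran the left/right lever cycle twice for margin.

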